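# Set up the tabletop camera stand: leg out, mast up to the fourth mark

## Task

Get the table camera ready to film the buggy: first swing the stand's folded leg out until it clicks into its end stop, like the other leg. Then squeeze in the lock button on the side of the camera head, raise the telescoping mast until the fourth ring mark (counted down from the head) is level with the collar's rim, and finish still gripping the head there with the button squeezed in, because I want to see the picture before it is locked. Leave the other things on the table where they are.

Things in the scene. Friction and masses are not known exactly. Their poses are not given: they have to be found in the camera images.
- stand: camera stand; its heavy base does not move: base plate 150 x 150 mm, top 16 mm above the table, with an upright aluminium outer tube (28 x 26 mm) and a black collar (36 x 34 mm) at its upper end. Origin on the table at the mast's axis; +x is where the camera boom points, +y left, z up. The left leg (+y) is already out and fixed, the right one (-y) folds. Each leg has a tall black knob.
- leg (a joint): angle of the folding leg, rad: 0 folded back along the base's right side (pointing to the stand's -x), growing counterclockwise from above (outwards, then forwards) to 2.094 at the end stop. Starts at 0 to 0.4. Light friction; from 0.65 to 0.28 before the end a spring plunger resists (1 to 2 N at the knob), past that it snaps into the end stop and stays.
- leg_hinge (a point): vertical hinge axis of the folding leg, 50 mm above the table (at x 30, y -90 mm of the stand)
- leg_knob (a point): point on the axis of the folding leg's round black levelling knob, 115 mm from the hinge, 50 mm above the table. The knob is 22 mm across, upright, from 24 to 64 mm above the table at the leg's end; the leg's bar is 16 mm wide, its top 24 mm above the table. It can be pinched from above from any side and turns with the leg.
- mast (a joint): extension of the inner tube, m: 0 in, 0.1 fully out. It has five black ring marks 20 mm apart: mark n is level with the collar's rim at extension n x 0.020, so the fourth at 0.080. Lock holes every 10 mm; it starts locked in one of the lowest four (extension about 0 to 0.03, so at most one mark out). The moving parts weigh 0.3 to 0.57 kg and sink if unlocked and not held.
- collar_rim (a point): centre of the collar's upper rim, 155 mm above the table, against which the marks are read
- head: camera head on top of the inner tube, moving straight up and down with it: black block 40 mm (along the stand's x) x 34 mm (along y) x 44 mm high, origin at the centre of its underside, which is 12 mm above the collar's rim at extension 0. A boom 22 mm wide leads forward (+x) from it to a camera, whose outer end is 158 mm ahead of the mast's axis.
- head_grip (a point): centre of the head block, 22 mm below its top and at the height of the lock button's centre, 189 mm above the table at extension 0
- lock_button (a joint): how far the lock button is pushed in, m: 0 out, 0.008 flush with the head (at most 0.009). A round grey stud 18 mm across, 8 mm proud of the middle of the head's right side (-y of the stand), pushed towards +y; spring 3 N out, 8 N flush. From 0.003 the mast is free; let go, it locks at the next hole. A gripper closing on the head along the stand's y pushes it in and holds the head at once.
- buggy: bystander: half-built plywood buggy on four wheels, about 108 x 72 x 54 mm, in front of the mast
- tape_roll: bystander: roll of paper tape, 96 mm across, 24 mm high, left of the stand
- battery_holder: bystander: black battery holder with two cells, 66 x 34 x 20 mm, right of the stand, beyond the folding leg's reach

How it is judged:
By the outcome, as a careful person would: the job done as asked, in the order asked, and still so for the second after the job is handed in, while the arm keeps its last pose, push and grip.
It also fails if it takes over 67 s, if anything falls off the work surface, if the arm or the gripper's body presses on something with over 40 N, if the wrist force passes 120 N, or if a joint passes its speed limit or range.

## Robot

A 6-joint arm with a two-finger parallel gripper is mounted at the origin on the work surface. World frame = base frame: x ahead of the robot, y to its left, z up, the work surface at z = 0. Lengths are in mm, angles in rad, forces in N, time in s.
With the tool pointing down it reaches from about 300 to 825 mm from the base axis. Payload 5.4 kg.
Tool frame: the origin (TCP) lies between the finger pads; the fingertips stand 22 mm ahead of it and the grasp point (between the pads) lies 3 mm ahead of it; y points along the fingers, z is the direction in which the jaws open and shut, and the axes are right-handed (so a half turn about y gives the same grasp; the last joint's range is limited). The gripper opens to 92 mm and grips with 3 to 60 N. Pads are 20 mm wide; open, the fingers measure 128 mm over their backs; the gripper's body (75 mm by 189 mm) begins 69 mm behind the grasp point.
Start: joints at [-1.559, 0.158, 1.597, -0, 1.386, -0.21], TCP at [126.469, -560.903, 236.601] pointing down, gripper open.
Joint ranges: [-2.91, 2.91], [-0.94, 2.29], [0.18, 2.7], [-1.29, 4.43], [0.17, 2.64], [-3, 3]. Speed limits (rad/s): [2.57, 2.57, 3.14, 3.14, 3.14, 3.14].

## Interface

Orientations are given as a 3x3 rotation matrix whose columns are the frame's x, y, z axes.
In Python, from bench import * gives the robot as it stands. The module is installed in compiled form; this text tells all that it offers.
- The arm moves only by the tool jog_arm, never from a script. Its arguments are lists of equal length, an entry for each row: "claw": the opening, from 0 (shut) to 1 (fully open); "offset": the shift along the tool's x, y, z in m, a list of three; "yaw": the turn about the tool's y in rad. In form: {"claw": [claw, ...], "offset": [[dx, dy, dz], ...], "yaw": [yaw, ...]}. A call has 1 to 10 rows; each row is the pose to reach, as a shift and turn from the pose measured when the call began, along the tool's axes at that moment; what a row does not reach only later rows make up. A row lasts 1/10 s, in which the tool goes at most 50 mm and 8.59 degrees, less where a joint would pass 70% of its speed; a pose out of reach is approached as far as the arm can. A call with a gripper value outside its range is refused whole. The fingers move at their own pace and stop on an object; "grip_force" is the grip in N (left out, the last holds). Time passes only in rows, so rows that repeat a pose let the fingers close. It gives the time, the measured TCP pose, the force and the opening at its end, in the units of the state.
- get_obs(): the state, without advancing time (a new reading comes with each control period).
- get_image(name): name is "scene" or "top" or "wrist"; returns a dict with "image" (400x640x3 uint8, red, green, blue), "fovy" (degrees; the focal length in pixels is half the picture's height over the tangent of half this angle, whatever the lens; pixels are square), "cx", "cy" (the principal point, pixels), "R" (3x3) and "t" (3): a world point X has camera coordinates R X + t. Camera axes: x right, y down, z forward; pixel columns grow to the right and rows downward; lengths in mm; the calibration is good to about 2 mm. A picture is of the moment at which its call begins. There is no depth.
- hand_in(): hands the job in, once; it reports no verdict.
The state is a dict: "time_s": time; "joint_pos": joint angles; "joint_vel": joint speeds; "effort": joint torques, N m; "position": TCP position; "orientation": TCP orientation; "wrist_force": force on the tool from outside, world axes, zero at the start; "moment": the same for the moment, N m; "width": opening from 0.0 (shut) to 1.0 (fully open).
Only numpy, scipy, OpenCV 4.12 (cv2) and the standard library are available. Lean on these libraries where they do the work, as an engineer would, in place of code of your own. Each camera call takes 0.05 s, during which the arm holds its last target.

## Working session

There is one attempt and no reset: what is moved stays moved. The work goes in short steps, Python scripts to look and compute and a tool call to move; the robot and the scene stay as the last step left them, time stands still between calls to the robot, and variables do not carry over. Pictures are saved under pics/ and viewed, and the job is handed in when it is done.

Besides the shell and the picture viewer there is one more tool, called by a JSON object that holds its "name" and its "arguments". jog_arm: Moves the arm, as the interface text tells. Its arguments: {"type":"object","properties":{"claw":{"type":"array"},"offset":{"type":"array"},"yaw":{"type":"array"},"grip_force":{"type":"number"}},"required":["claw","offset","yaw"]}

```bash
mkdir -p pics; python3 - <<'E'
from bench import *
import cv2
o=get_obs()
for k in o: print(k,o[k])
for n in ["scene","top","wrist"]:
    d=get_image(n); cv2.imwrite(f"pics/a_{n}.png",d["image"][:,:,::-1]); print(n,d["fovy"],d["cx"],d["cy"],d["R"],d["t"])
E
```

```text
time_s 0.0
joint_pos [-1.55909539e+00  1.59050229e-01  1.59819443e+00 -9.98216262e-06
  1.38617133e+00 -2.10046991e-01]
joint_vel [-1.24326461e-03  5.14394878e-05  1.35071505e-03  5.43452650e-04
 -8.81817944e-04  1.11884004e-04]
effort [-2.01428113e-03 -3.85573196e+01 -3.22106087e+01  6.99093333e-02
  3.79917689e-02 -1.51526842e-04]
position [ 126.462085   -560.34153763  235.63713815]
orientation [[-9.75514109e-01 -3.11460525e-05  2.19936859e-01]
 [-2.19936549e-01  1.82309208e-03 -9.75512476e-01]
 [-3.70581782e-04 -9.99998338e-01 -1.78530220e-03]]
wrist_force [-0.14741804 -0.19853348  0.68987289]
moment [ 0.0107064   0.03471415 -0.00660662]
width 0.9988917730875095
scene 47.235784607939436 322.64783471553375 201.46716503733853 [[ 0.71821481  0.6954544   0.02259798]
 [ 0.46079025 -0.45103384 -0.76435647]
 [-0.52138262  0.55938507 -0.64439779]] [-475.6779908  -149.69654068 1477.66828433]
top 44.800786765318406 316.1664082612539 201.12021001626331 [[ 0.02866371 -0.99957662 -0.00499625]
 [-0.98612574 -0.0274597  -0.16371312]
 [ 0.16350661  0.00961956 -0.98649534]] [  29.64614994  624.41736927 1111.5436797 ]
wrist 62.15873216415491 313.6159081656172 197.86057103424415 [[ 0.22022276 -0.97544901 -0.00107967]
 [-0.94166167 -0.21288328  0.2606799 ]
 [-0.25450979 -0.05639097 -0.96542469]] [-573.94315907  -30.23376834  389.67252936]
```

View pics/a_scene.png

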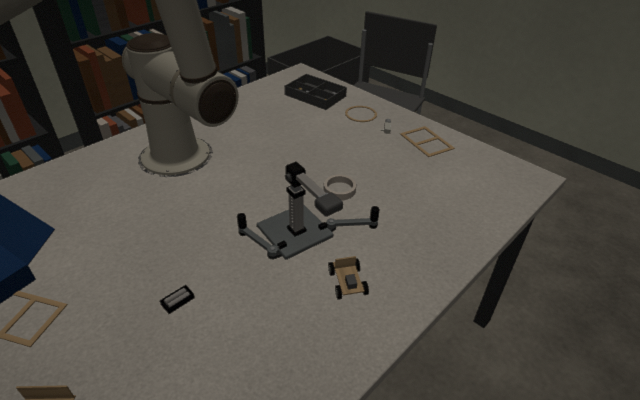

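View pics/a_top.png

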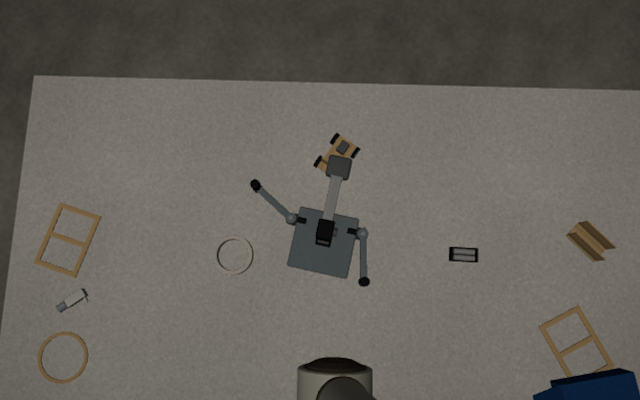

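View pics/a_wrist.png

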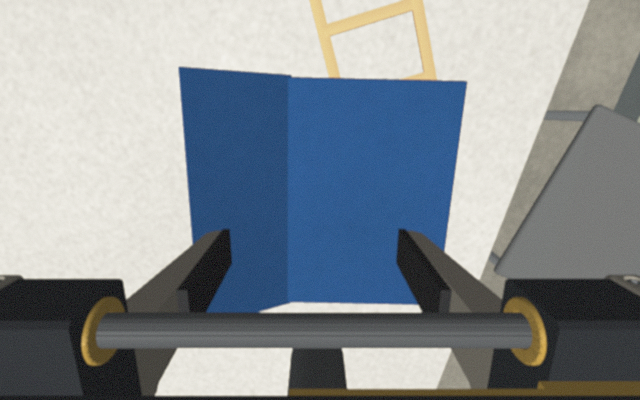

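The top view shows the stand's plate around (323,243), the boom pointing up (away from the robot), the folded leg's knob at (364,282) and the fixed leg's knob at (256,185). I'll zoom in for exact pixel positions.

```bash
python3 - <<'E'
import cv2
a=cv2.imread("pics/a_top.png")[120:300,230:390]; cv2.imwrite("pics/b_top.png",cv2.convertScaleAbs(cv2.resize(a[:150*1+30],None,fx=3.3,fy=3.3,interpolation=cv2.INTER_CUBIC),alpha=1.8))
a=cv2.imread("pics/a_scene.png")[150:310,220:400]; cv2.imwrite("pics/b_scene.png",cv2.convertScaleAbs(cv2.resize(a,None,fx=3.7,fy=3.7,interpolation=cv2.INTER_CUBIC),alpha=1.8))
E
```

```text
(no output)
```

View pics/b_top.png

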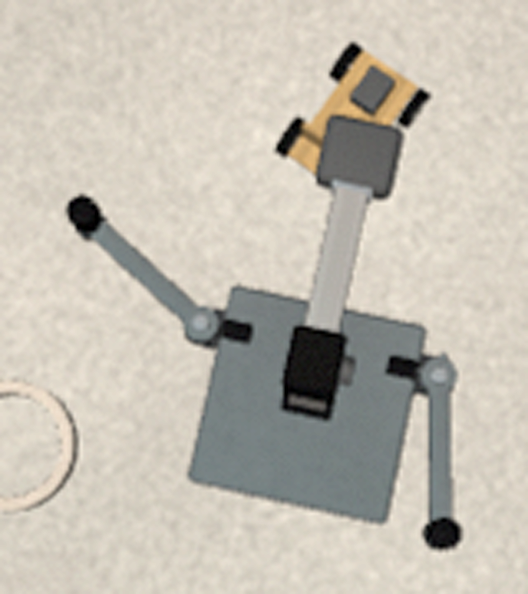

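View pics/b_scene.png

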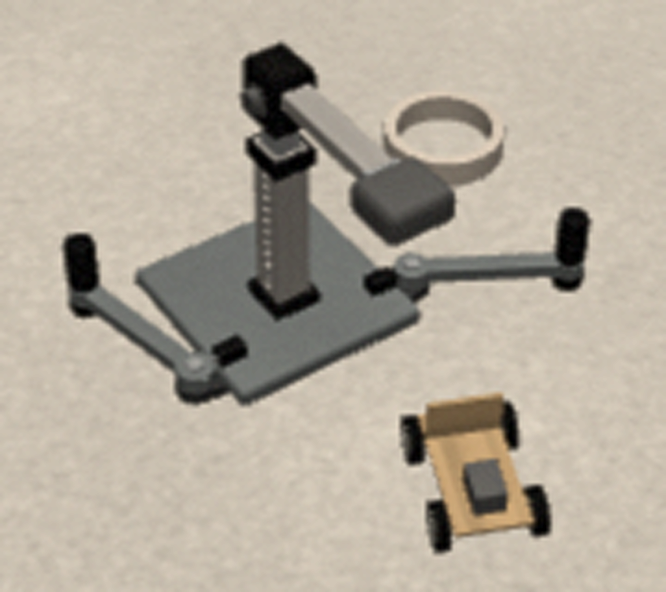

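```bash
cat > h.py <<'E'
import numpy as np
from bench import *
def P(d,X):
    X=np.atleast_2d(X); f=200/np.tan(np.radians(d["fovy"])/2); c=X@np.array(d["R"]).T+np.array(d["t"])
    return np.c_[d["cx"]+f*c[:,0]/c[:,2], d["cy"]+f*c[:,1]/c[:,2]]
def W(p,X):
    X=np.atleast_2d(X); c,s=np.cos(p[2]),np.sin(p[2])
    return np.c_[p[0]+c*X[:,0]-s*X[:,1],p[1]+s*X[:,0]+c*X[:,1],X[:,2]]
def knob(th,z): return np.array([30-115*np.cos(th),-90-115*np.sin(th),z])
E
cat > fit.py <<'E'
from h import *
from scipy.optimize import least_squares
T=get_image("top");S=get_image("scene")
ft=lambda a:np.array(a,float)/3.3+[230,120]-.35
fs=lambda a:np.array(a,float)/3.7+[220,150]-.35
def res(q,v=False):
    p=q[:3];th,e,px=q[3:6]
    z=211+e
    MT=[([px+75,75,16],(236,287)),([px+75,-75,16],(425,325)),([px-75,-75,16],(384,523)),([px-75,75,16],(190,480)),
        ([87.5,189.6,50],(84,215)),(knob(th,50),(442,533)),([20,17,z],(300,327)),([20,-17,z],(345,333))]
    MS=[([px-75,-75,16],(138,277)),([px+75,-75,16],(247,402)),([px+75,75,16],(420,318)),
        ([87.5,189.6,64],(574,214)),(knob(th,64),(80,241)),([-20,17,z],(281,43)),([20,17,z],(316,75)),([20,-17,z],(281,92)),([-20,-17,z],(244,60))]
    r=np.r_[P(T,W(p,[m[0] for m in MT]))-ft([m[1] for m in MT]),P(S,W(p,[m[0] for m in MS]))-fs([m[1] for m in MS])]
    return r if v else r.ravel()
b=least_squares(res,[550,0,-.2,.2,10,0],loss="soft_l1",x_scale=[10,10,.1,.1,10,10])
print(b.x.round(3),b.cost);print(res(b.x,True).round(1).tolist())
J=b.jac;print(np.sqrt(np.diag(np.linalg.inv(J.T@J))).round(3))
E
python3 fit.py
```

```text
[ 5.39239e+02  2.61290e+01 -1.82000e-01  1.91000e-01  5.80100e+00
 -8.17900e+00] 12.421214231860956
[[-1.4, -1.7], [1.0, -0.6], [1.3, -0.2], [-0.7, -0.2], [-0.4, -0.1], [0.0, -0.1], [-1.7, -1.1], [1.0, 0.5], [-1.6, -1.5], [-1.2, -0.9], [1.0, -2.2], [-0.3, 0.3], [0.1, 0.0], [0.6, 0.2], [0.5, -0.2], [-2.3, 0.0], [-1.5, 0.2]]
[1.072 1.18  0.008 0.02  1.7   1.792]
```

```bash
cat >> h.py <<'E'
p0=np.array([539.24,26.13,-.182])
def off(target):
    o=get_obs(); R=np.array(o["orientation"]); return (R.T@(np.array(target)-o["position"])/1000).round(4)
def jaw():
    R=np.array(get_obs()["orientation"]); return np.arctan2(R[1,2],R[0,2])
E
python3 - <<'E'
from h import *
k=W(p0,knob(.191,53))[0]; print(k, off([k[0],k[1],190]), jaw(), "want",p0[2]+.191-np.pi/2)
d=get_image("wrist");o=get_obs();R=np.array(o["orientation"])
print(R.T@(-np.array(d["R"]).T@d["t"]-o["position"]))
E
```

```text
[437.45944632 -68.84842303  53.        ] [-0.4116  0.0466 -0.4113] -1.3489294553311604 want -1.5617963267948967
[ -72.48482705 -147.58024064   -0.41792111]
```

{"name": "jog_arm", "arguments": {"claw": [1,1,1,1,1,1,1,1,1,1], "offset": [[-0.03,0.0,-0.03],[-0.062,0.0,-0.062],[-0.095,0.0,-0.095],[-0.128,0.0,-0.128],[-0.16,0.0,-0.16],[-0.193,0.0,-0.193],[-0.226,0.0,-0.226],[-0.26,0,-0.26],[-0.29,0,-0.29],[-0.32,0,-0.32]], "yaw": [0.02,0.04,0.06,0.08,0.1,0.12,0.15,0.17,0.19,0.21]}}

```text
time_s: 1.3
position: [368.9, -176.5, 236.7]
orientation: [[-1.0, 0.001, 0.011], [-0.011, 0.0, -1.0], [-0.001, -1.0, -0.0]]
wrist_force: [0.1, -0.9, 0.2]
width: 1.002
```

```bash
python3 - <<'E'
from h import *
k=W(p0,knob(.191,53))[0]; print(off([k[0],k[1],190]), jaw(), get_obs()["position"])
E
```

```text
[-0.0697  0.0468 -0.1069] -1.5598438703219775 [ 368.90142627 -176.46241917  236.73750688]
```

{"name": "jog_arm", "arguments": {"claw": [1,1,1,1,1], "offset": [[-0.02,0.01,-0.03],[-0.04,0.02,-0.06],[-0.06,0.03,-0.09],[-0.07,0.04,-0.107],[-0.07,0.047,-0.107]], "yaw": [0,0,0,0,0]}}

```text
time_s: 1.8
position: [438.1, -66.8, 189.0]
orientation: [[-1.0, 0.0, 0.015], [-0.015, 0.001, -1.0], [-0.0, -1.0, -0.001]]
wrist_force: [-1.0, 0.4, 0.3]
width: 0.995
```

```bash
python3 - <<'E'
from h import *
import cv2
d=get_image("wrist");o=get_obs();print(o["position"])
im=d["image"][:,:,::-1].copy()
pts=[knob(.191,64),knob(.191,24),[30,-90,24],[-83.2,-75,16],[66.8,-75,16],[-20,-17,217],[0,-25,195]]
for q in P(d,W(p0,pts)): print(q.round()); cv2.drawMarker(im,tuple(int(v) for v in q),(0,0,255),0,12)
cv2.imwrite("pics/c_wrist.png",im)
E
```

```text
[436.97477034 -67.76102577 187.97915055]
[316. 197.]
[316. 186.]
[317.  59.]
[279. 178.]
[308.  12.]
[84. 87.]
[143.  42.]
```

View pics/c_wrist.png

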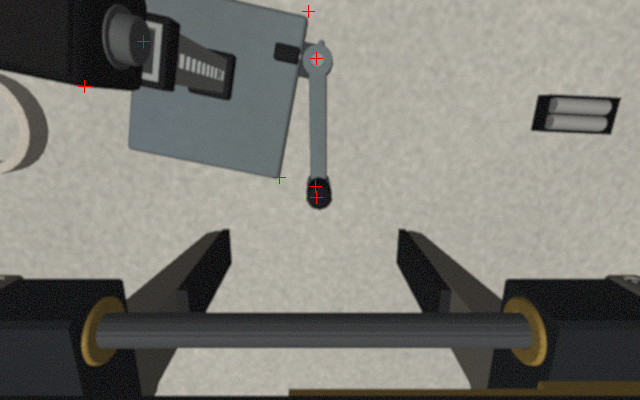

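Prediction and picture agree: the knob is at about (319,193) and the hinge cap at (317,59). The battery holder at (575,115) is well clear. I'll descend over the knob and pinch it.

{"name": "jog_arm", "arguments": {"claw": [0.8,0.6,0.6,0.6,0.6,0.6,0.2,0.2,0.2,0.2], "offset": [[0,0.03,0.002],[0,0.06,0.002],[0,0.09,0.002],[0,0.12,0.002],[0,0.135,0.002],[0,0.135,0.002],[0,0.135,0.002],[0,0.135,0.002],[0,0.135,0.002],[0,0.135,0.002]], "yaw": [0,0,0,0,0,0,0,0,0,0], "grip_force": 6}}

```text
time_s: 2.85
position: [437.4, -70.0, 53.9]
orientation: [[-1.0, -0.0, 0.013], [-0.013, 0.0, -1.0], [0.0, -1.0, -0.0]]
wrist_force: [-0.1, 0.4, -0.8]
width: 0.276
```

{"name": "jog_arm", "arguments": {"claw": [0.2,0.2,0.2], "offset": [[0,0,0],[0,0,0],[0,0,0]], "yaw": [0,0,0]}}

```text
time_s: 3.15
position: [437.4, -70.0, 53.9]
orientation: [[-1.0, -0.0, 0.014], [-0.014, -0.0, -1.0], [0.0, -1.0, 0.0]]
wrist_force: [-0.9, -0.5, -0.9]
width: 0.238
```

```bash
cat > arc.py <<'E'
from h import *
import sys
ths=[float(a) for a in sys.argv[1:]]
o=get_obs();h=W(p0,[30,-90,0])[0];c=np.array(o["position"]);v=c-h
th=np.arctan2(-v[1],-v[0])
L=np.array([np.cos(p0[2]),np.sin(p0[2])]);M=np.array([-L[1],L[0]]);lx,ly=v[:2]@L,v[:2]@M
th=np.arctan2(-ly,-lx);r=np.hypot(lx,ly)
print("theta",th,"r",r,"jaw err",jaw()-(p0[2]+th-np.pi/2),o["width"],np.round(o["wrist_force"],1))
for t in ths:
    k=W(p0,[30-r*np.cos(t)*1.0,-90-r*np.sin(t),53])[0] if r<0 else W(p0,knob(t,53))[0]
    print(t,off(k).round(3).tolist(),round(-(t-th),3))
E
python3 arc.py .3 .4 .5 .6 .7 .8 .9 1.0 1.1 1.2
```

```text
theta 0.20076256749032528 r 115.11401465521298 jaw err -0.005093429316985754 0.23782343075291357 [-0.9 -0.5 -0.9]
0.3 [-0.001, 0.001, 0.011] -0.099
0.4 [-0.002, 0.001, 0.023] -0.199
0.5 [-0.005, 0.001, 0.034] -0.299
0.6 [-0.009, 0.001, 0.045] -0.399
0.7 [-0.014, 0.001, 0.055] -0.499
0.8 [-0.02, 0.001, 0.065] -0.599
0.9 [-0.028, 0.001, 0.074] -0.699
1.0 [-0.035, 0.001, 0.082] -0.799
1.1 [-0.044, 0.001, 0.09] -0.899
1.2 [-0.053, 0.001, 0.096] -0.999
```

Pinched (0.238 × 92 mm = 22 mm), and the radius from the hinge is 115 mm, as expected. I'll swing it outwards.

{"name": "jog_arm", "arguments": {"claw": [0.2,0.2,0.2,0.2,0.2,0.2,0.2,0.2,0.2,0.2], "offset": [[-0.001,0,0.011],[-0.002,0,0.023],[-0.005,0,0.034],[-0.009,0,0.045],[-0.014,0,0.055],[-0.02,0,0.065],[-0.028,0,0.074],[-0.035,0,0.082],[-0.044,0,0.09],[-0.053,0,0.096]], "yaw": [-0.1,-0.2,-0.3,-0.4,-0.5,-0.6,-0.7,-0.8,-0.9,-1.0]}}

```text
time_s: 4.15
position: [491.8, -165.9, 53.9]
orientation: [[-0.525, -0.001, 0.851], [-0.851, -0.001, -0.525], [0.001, -1.0, -0.001]]
wrist_force: [-0.6, -1.7, 0.5]
width: 0.237
```

```bash
python3 arc.py 1.3 1.4 1.5 1.6 1.7 1.8 1.9 2.0 2.1 2.1
```

```text
theta 1.1992401271766537 r 115.35420138933026 jaw err 0.0006016664426717888 0.2369072137577653 [-0.6 -1.7  0.5]
1.3 [-0.001, 0.001, 0.012] -0.101
1.4 [-0.003, 0.001, 0.023] -0.201
1.5 [-0.006, 0.001, 0.034] -0.301
1.6 [-0.009, 0.001, 0.045] -0.401
1.7 [-0.014, 0.001, 0.055] -0.501
1.8 [-0.02, 0.001, 0.065] -0.601
1.9 [-0.027, 0.001, 0.074] -0.701
2.0 [-0.035, 0.001, 0.083] -0.801
2.1 [-0.044, 0.001, 0.09] -0.901
2.1 [-0.044, 0.001, 0.09] -0.901
```

{"name": "jog_arm", "arguments": {"claw": [0.2,0.2,0.2,0.2,0.2,0.2,0.2,0.2,0.2,0.2], "offset": [[-0.001,0,0.012],[-0.003,0,0.023],[-0.006,0,0.034],[-0.009,0,0.045],[-0.014,0,0.055],[-0.02,0,0.065],[-0.027,0,0.074],[-0.035,0,0.083],[-0.044,0,0.09],[-0.044,0,0.09]], "yaw": [-0.1,-0.2,-0.3,-0.4,-0.5,-0.6,-0.7,-0.8,-0.9,-0.9]}}

```text
time_s: 5.15
position: [590.4, -176.7, 53.7]
orientation: [[0.343, -0.006, 0.939], [-0.939, -0.003, 0.343], [0.001, -1.0, -0.006]]
wrist_force: [-5.7, -3.3, 5.0]
width: 0.234
```

```bash
python3 arc.py 2.09 2.1 2.12;python3 - <<'E'
from h import *
import cv2
for n in ["top","scene"]:
    d=get_image(n);im=d["image"][:,:,::-1]
    im=im[120:300,230:430] if n=="top" else im[140:310,200:400]
    cv2.imwrite(f"pics/d_{n}.png",cv2.convertScaleAbs(cv2.resize(im,None,fx=3.3,fy=3.3,interpolation=cv2.INTER_CUBIC),alpha=1.8))
E
```

```text
theta 2.088319419559326 r 115.31229745531509 jaw err 0.014876004158155876 0.23381890130133068 [-5.7 -3.3  5. ]
2.09 [-0.0, 0.001, 0.0] -0.002
2.1 [-0.0, 0.001, 0.001] -0.012
2.12 [-0.0, 0.001, 0.004] -0.032
```

View pics/d_scene.png

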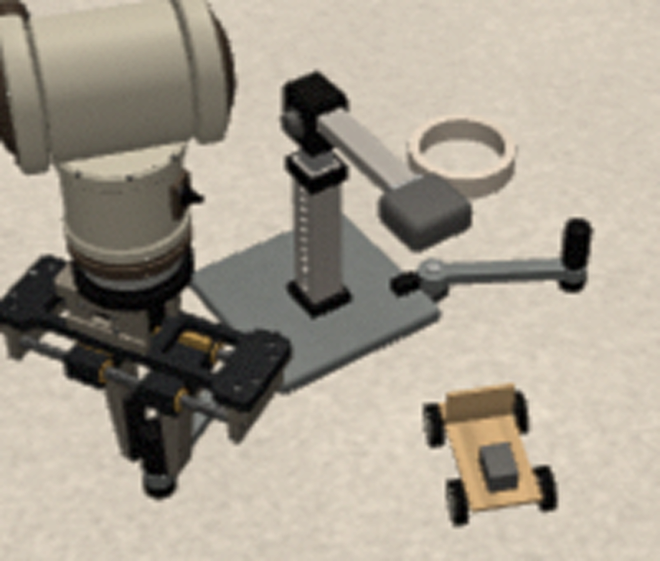

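The gripper holds the knob at θ≈2.09, and the 6.5 N reaction is well above the plunger's 1–2 N, so the leg is on its end stop. I'll nudge it 2 mm further to be sure, then open and rise.

{"name": "jog_arm", "arguments": {"claw": [0.2,0.2,0.6,0.6,0.6,0.6,0.6,0.6,0.6,0.6], "offset": [[0,0,0.002],[0,0,0.002],[0,0,0],[0,0,0],[0,0,0],[0,-0.02,0],[0,-0.05,0],[0,-0.09,0],[0,-0.13,0],[0,-0.16,0]], "yaw": [0,0,0,0,0,0,0,0,0,0]}}

```text
time_s: 6.25
position: [592.0, -176.5, 216.9]
orientation: [[0.34, -0.001, 0.94], [-0.94, -0.003, 0.34], [0.003, -1.0, -0.002]]
wrist_force: [0.2, 0.2, -0.5]
width: 0.601
```

```bash
python3 - <<'E'
from h import *
import cv2
d=get_image("wrist");o=get_obs();print(o["position"],o["width"],jaw(),o["joint_pos"])
im=d["image"][:,:,::-1].copy()
pts=[knob(2.094,64),knob(2.094,24),[30,-90,24]]
for q in P(d,W(p0,pts)): print(q.round()); cv2.drawMarker(im,tuple(int(v) for v in q),(0,0,255),0,12)
cv2.imwrite("pics/e_wrist.png",im)
E
```

```text
[ 594.24205316 -177.60796899  222.47803844] 0.5975750302338577 0.34738492808580523 [-0.48325723  0.27781265  1.48592521 -0.0035556   1.36905942 -0.82993018]
[314. 189.]
[314. 180.]
[315.  62.]
```

View pics/e_wrist.png

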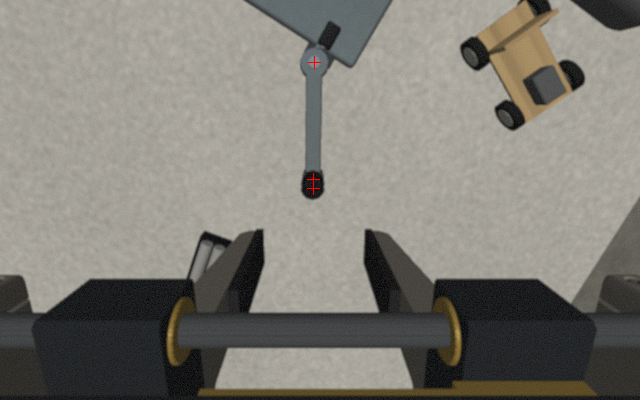

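The leg has stayed out: knob at (313,184) and hinge at (314,62), both on the prediction for 2.094. Next I'll rise and go over the head.

{"name": "jog_arm", "arguments": {"claw": [0.8,1,1,1], "offset": [[0,-0.03,0],[0,-0.06,0],[0,-0.09,0],[0,-0.11,0]], "yaw": [-0.05,-0.1,-0.2,-0.3]}}

```text
time_s: 6.7
position: [594.2, -176.8, 335.1]
orientation: [[0.606, 0.009, 0.795], [-0.795, -0.008, 0.607], [0.012, -1.0, 0.002]]
wrist_force: [-0.3, -0.3, 0.8]
width: 0.927
```

```bash
python3 - <<'E'
from h import *
print(off([p0[0],p0[1],325]), jaw()-(p0[2]+np.pi/2))
E
```

```text
[-0.1948  0.0079  0.0793] -0.7371401092301255
```

{"name": "jog_arm", "arguments": {"claw": [1,1,1,1,1,1,1,1,1], "offset": [[-0.025,0,0.01],[-0.05,0,0.02],[-0.08,0,0.03],[-0.11,0,0.045],[-0.14,0,0.06],[-0.17,0,0.07],[-0.195,0,0.079],[-0.195,0,0.079],[-0.195,0,0.079]], "yaw": [-0.1,-0.2,-0.3,-0.4,-0.5,-0.6,-0.7,-0.737,-0.737]}}

```text
time_s: 7.6
position: [538.7, 27.0, 332.8]
orientation: [[0.984, 0.01, 0.18], [-0.18, -0.008, 0.984], [0.011, -1.0, -0.007]]
wrist_force: [0.5, -0.7, 0.0]
width: 0.998
```

```bash
cat > look.py <<'E'
from h import *
import cv2,sys
d=get_image("wrist");o=get_obs();print(o["position"],o["width"],jaw()-(p0[2]+np.pi/2))
im=d["image"][:,:,::-1].copy()
e=float(sys.argv[1])
pts=[[a,b,211+e] for a in(-20,20) for b in (-17,17)]+[[0,-25,189+e],[158,11,189],[158,-11,189]]
for q in P(d,W(p0,pts)): print(q.round()); cv2.drawMarker(im,tuple(int(v) for v in q),(0,0,255),0,12)
cv2.imwrite(f"pics/{sys.argv[2]}_wrist.png",cv2.convertScaleAbs(im,alpha=1.5))
d=get_image("scene");im=d["image"][:,:,::-1][150:300,240:400]
cv2.imwrite(f"pics/{sys.argv[2]}_scene.png",cv2.convertScaleAbs(cv2.resize(im,None,fx=4,fy=4,interpolation=cv2.INTER_CUBIC),alpha=1.8))
E
python3 look.py 0 f
```

```text
[538.78518046  26.42685682 332.7335033 ] 1.0002543318790103 -0.0005945568178153948
[293. 175.]
[334. 176.]
[294. 221.]
[334. 221.]
[286. 192.]
[324. 339.]
[303. 339.]
```

View pics/f_wrist.png

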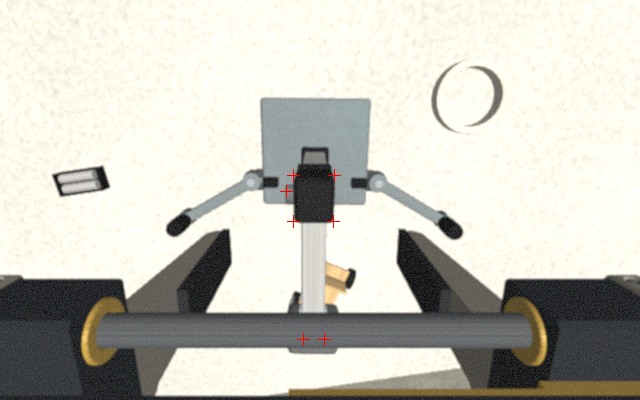

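View pics/f_scene.png

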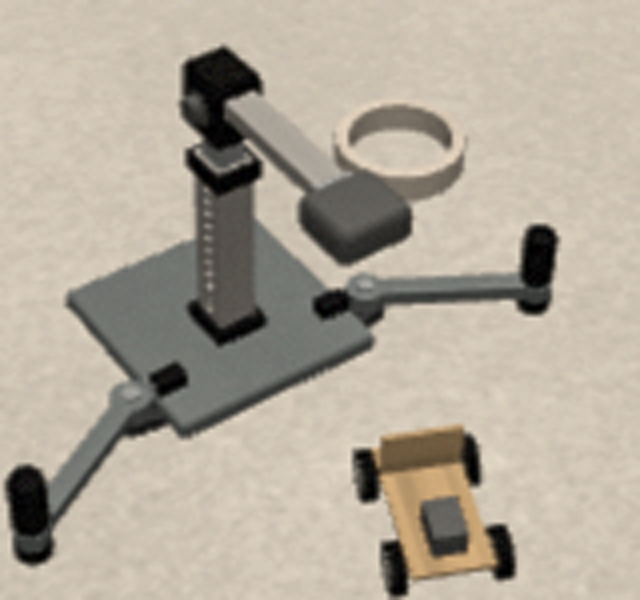

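Both legs are now out symmetrically. Next I need to know which hole the mast starts in (0 or 10 mm), so I'll overlay the model for each.

```bash
cat > ov.py <<'E'
from h import *
import cv2,sys
pre=sys.argv[1]; es=[float(a) for a in sys.argv[2:]]
out=[]
d=get_image("scene")
for e in es:
    k=10;x0,y0,w,h=275,150,40,58
    im=cv2.convertScaleAbs(cv2.resize(d["image"][:,:,::-1][y0:y0+h,x0:x0+w],None,fx=k,fy=k,interpolation=cv2.INTER_CUBIC),alpha=2)
    def poly(pts,c):
        q=((P(d,W(p0,pts))-[x0,y0]+.5)*k).astype(np.int32);cv2.polylines(im,[q],True,c,1)
    for z in (167+e,211+e): poly([[20,17,z],[20,-17,z],[-20,-17,z],[-20,17,z]],(0,0,255))
    poly([[18,17,155],[18,-17,155],[-18,-17,155],[-18,17,155]],(0,255,0))
    t=np.linspace(0,6.28,24);poly(np.c_[9*np.cos(t),0*t-25,189+e+9*np.sin(t)],(255,0,0))
    out.append(im)
cv2.imwrite(f"pics/{pre}_ov.png",np.hstack(out)[:600])
E
python3 ov.py g 0 10
```

```text
(no output)
```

View pics/g_ov.png

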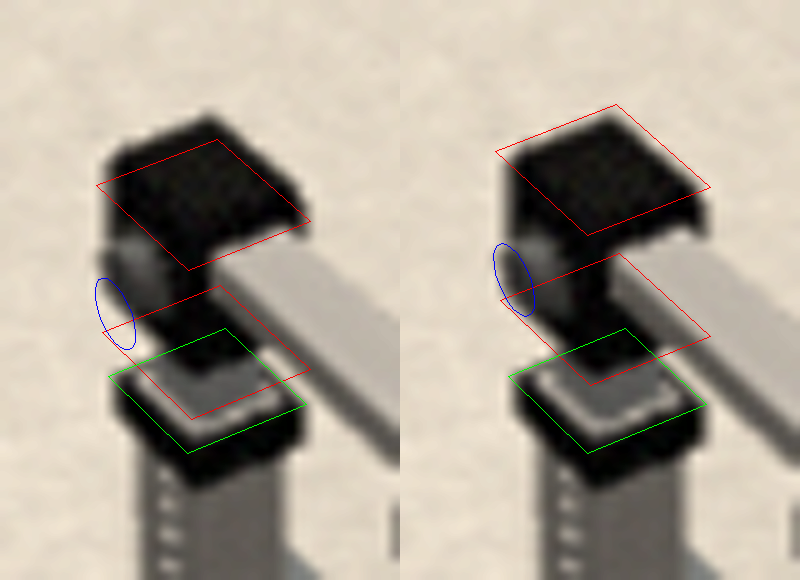

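The collar in the picture sits about 8 px (zoomed) below the model. With that shift the head's corners fit extension 10 mm (left corner y 160, back corner 112), not 0. Next I'll descend around the head, biased 4 mm towards the button side.

```bash
python3 - <<'E'
from h import *
print(off(W(p0,[0,-4,202])[0]), off(W(p0,[0,-4,255])[0]),jaw()-(p0[2]+np.pi/2)); print(np.array(get_obs()["orientation"]).round(4))
E
```

```text
[-0.0011  0.1307 -0.0027] [-0.0006  0.0777 -0.0031] -0.0016218818210442798
[[ 0.9831  0.0091  0.1826]
 [-0.1825 -0.0085  0.9832]
 [ 0.0105 -0.9999 -0.0067]]
```

{"name": "jog_arm", "arguments": {"claw": [1,1,1,1,0.75,0.75,0.75], "offset": [[0,0.03,-0.001],[0,0.06,-0.002],[0,0.09,-0.003],[-0.001,0.12,-0.003],[-0.001,0.131,-0.003],[-0.001,0.131,-0.003],[-0.001,0.131,-0.003]], "yaw": [0,0,0,0,0,0,0]}}

```text
time_s: 8.45
position: [539.5, 21.6, 203.1]
orientation: [[0.983, 0.011, 0.183], [-0.183, -0.009, 0.983], [0.013, -1.0, -0.007]]
wrist_force: [0.9, -0.1, 0.6]
width: 0.762
```

```bash
python3 look.py 10 i; python3 -c "
from h import *
print(off(W(p0,[0,-4,202])[0]))"
```

```text
[539.79263629  21.58382402 203.65061317] 0.7495971397146041 -0.0020399271810545017
[284. 241.]
[365. 241.]
[286. 323.]
[361. 323.]
[273. 260.]
[338. 471.]
[304. 471.]
[-0.0015  0.0018  0.0003]
```

View pics/i_wrist.png

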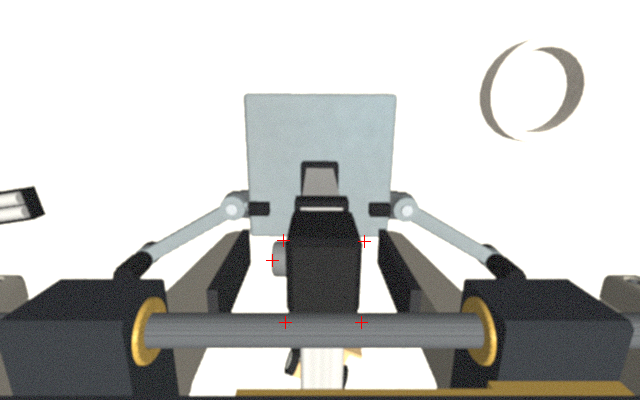

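View pics/i_scene.png

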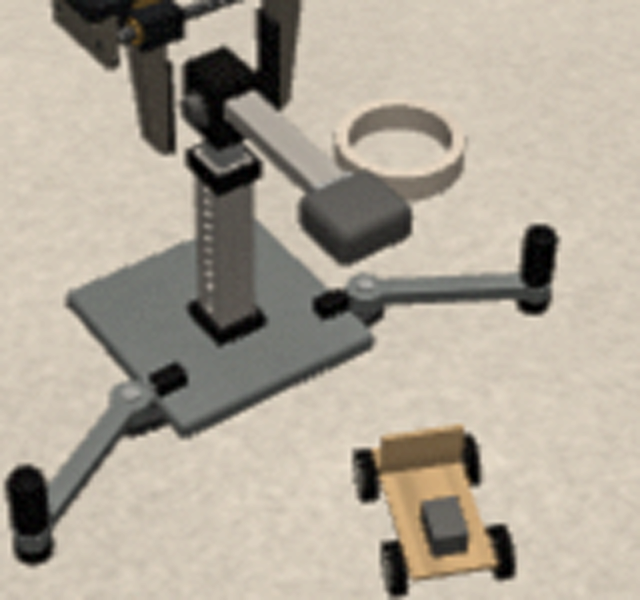

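```bash
python3 - <<'E'
import cv2
from h import *
d=get_image("wrist");im=d["image"][:,:,::-1][150:350,230:400]
cv2.imwrite("pics/j.png",cv2.convertScaleAbs(cv2.resize(im,None,fx=3,fy=3,interpolation=cv2.INTER_CUBIC),alpha=3.5,beta=10))
for e in(0,10,20):
  print(e,[P(d,W(p0,x)).round(1).tolist() for x in ([[a,b,z+e] for z in(211,167) for a in (-20,20) for b in (-17,17)],[[-18,17,155],[-18,-17,155],[0,-25,198+e],[0,-25,180+e],[9,-25,189+e],[-9,-25,189+e]])])
E
```

```text
0 [[[285.5, 230.7], [361.1, 230.8], [287.6, 307.9], [357.9, 308.1], [292.2, 202.4], [351.1, 202.4], [293.5, 265.1], [349.2, 265.2]], [[349.0, 199.9], [293.6, 199.9], [272.9, 258.1], [277.0, 243.5], [275.6, 265.8], [274.5, 234.7]]]
10 [[[283.4, 239.5], [364.2, 239.6], [285.8, 321.0], [360.6, 321.2], [291.0, 207.7], [353.0, 207.7], [292.4, 273.2], [350.8, 273.3]], [[349.0, 199.9], [293.6, 199.9], [270.3, 267.6], [274.8, 251.3], [273.3, 275.1], [272.0, 242.5]]]
20 [[[281.0, 249.7], [367.7, 249.8], [283.7, 335.9], [363.7, 336.1], [289.6, 213.6], [355.0, 213.6], [291.1, 282.1], [352.6, 282.2]], [[349.0, 199.9], [293.6, 199.9], [267.4, 278.3], [272.4, 259.9], [270.8, 285.5], [269.3, 251.2]]]
```

View pics/j.png

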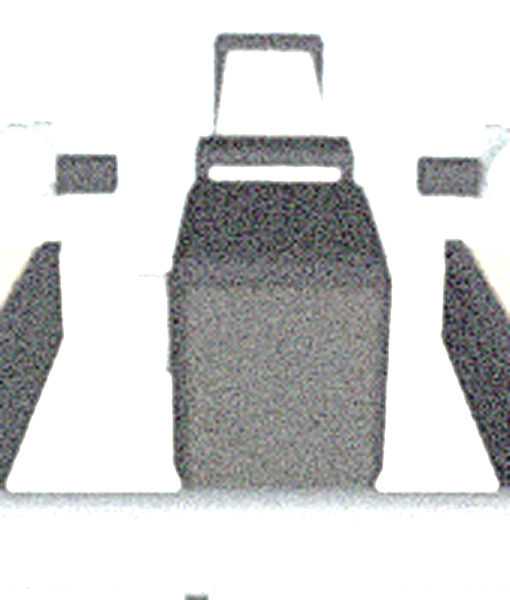

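```bash
cat > ov2.py <<'E'
from h import *
import cv2,sys
pre=sys.argv[1]; sh=np.array([float(sys.argv[2]),float(sys.argv[3])]); es=[float(a) for a in sys.argv[4:]]
d=get_image("scene"); imgs=[d["image"].astype(float)]
for i in range(3): imgs.append(get_image("scene")["image"].astype(float))
A=np.mean(imgs,0); A=(255*(A/255)**.45).clip(0,255).astype(np.uint8)[:,:,::-1]
k=12;x0,y0,w,h=280,int(sys.argv[0]=="x") or 145,33,50
out=[]
for e in es:
    im=cv2.resize(A[y0:y0+h,x0:x0+w],None,fx=k,fy=k,interpolation=cv2.INTER_CUBIC)
    def poly(pts,c,cl=True):
        q=((P(d,W(p0,pts))+sh-[x0,y0]+.5)*k).astype(np.int32);cv2.polylines(im,[q],cl,c,1)
    if e>=0:
        for z in (167+e,211+e): poly([[20,17,z],[20,-17,z],[-20,-17,z],[-20,17,z]],(0,0,255))
        t=np.linspace(0,6.28,24);poly(np.c_[9*np.cos(t),0*t-25,189+e+9*np.sin(t)],(255,0,0))
        poly([[18,17,155],[18,-17,155],[-18,-17,155],[-18,17,155]],(0,255,0))
    out.append(im)
cv2.imwrite(f"pics/{pre}_ov.png",np.hstack(out)[:600])
E
python3 ov2.py k 0.25 0.8 -1 10; python3 ov2.py k2 0.25 0.8 0 20
```

```text
(no output)
```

View pics/k_ov.png

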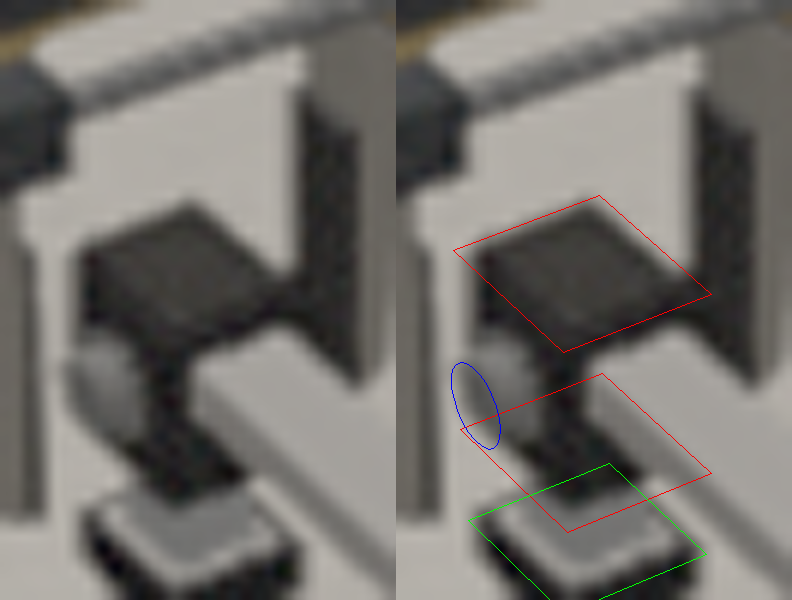

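View pics/k2_ov.png

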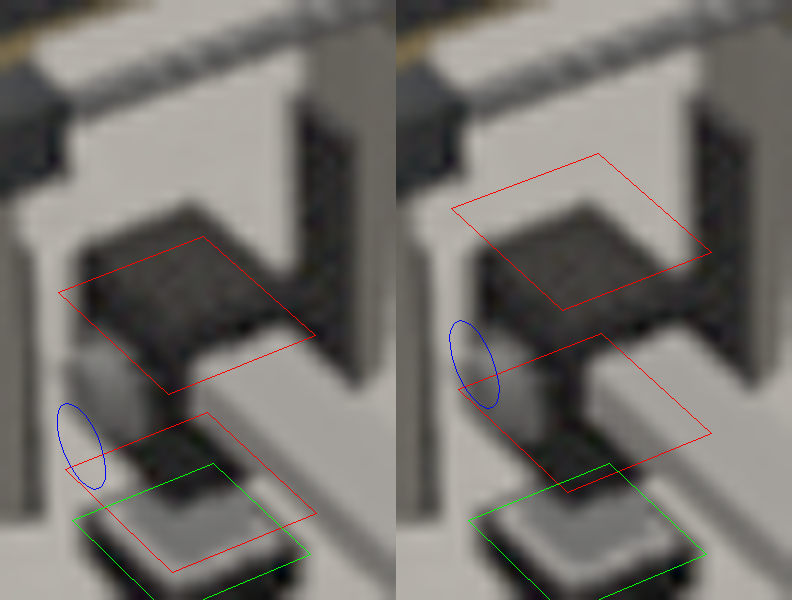

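The mast starts at 10 mm: the head's top-face centre and corners match e=10, and e=0 or 20 are clearly off. I'll close to just touching and check forces.

{"name": "jog_arm", "arguments": {"claw": [0.6,0.5,0.48,0.48,0.46,0.46], "offset": [[-0.001,0.001,0],[-0.001,0.001,0],[-0.001,0.001,0],[-0.001,0.001,0],[-0.001,0.001,0],[-0.001,0.001,0]], "yaw": [0,0,0,0,0,0], "grip_force": 30}}

```text
time_s: 9.6
position: [537.7, 22.3, 200.8]
orientation: [[0.983, 0.009, 0.183], [-0.182, -0.008, 0.983], [0.011, -1.0, -0.006]]
wrist_force: [1.1, 0.1, -0.2]
width: 0.464
```

```bash
python3 look.py 10 l; python3 -c "
from h import *
o=get_obs();print(o['wrist_force'].round(2) if hasattr(o['wrist_force'],'round') else o['wrist_force'],off(W(p0,[0,-4,202])[0]))"
```

```text
[537.64813998  22.25712083 200.78507856] 0.457290771502566 -0.0015657664836037366
[282. 247.]
[364. 247.]
[285. 330.]
[361. 330.]
[272. 266.]
[337. 478.]
[304. 478.]
[ 0.28  0.96 -0.42] [ 0.0009 -0.0012  0.0001]
```

View pics/l_wrist.png

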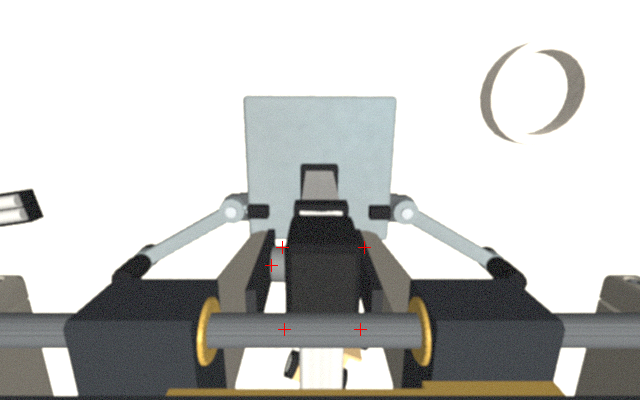

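Both pads are just about touching, one at the button face (270,265) and one at the head's left side (362,265). I'll squeeze while following the button in.

{"name": "jog_arm", "arguments": {"claw": [0.44,0.42,0.4,0.38,0.3,0.3,0.3,0.3], "offset": [[0,0,0.0005],[0,0,0.0014],[0,0,0.0024],[0,0,0.0033],[0,0,0.0038],[0,0,0.0038],[0,0,0.0038],[0,0,0.0038]], "yaw": [0,0,0,0,0,0,0,0], "grip_force": 35}}

```text
time_s: 10.5
position: [538.4, 26.2, 200.7]
orientation: [[0.983, 0.009, 0.183], [-0.183, -0.008, 0.983], [0.011, -1.0, -0.006]]
wrist_force: [2.8, 1.8, -4.4]
width: 0.365
```

```bash
python3 look.py 10 m; python3 -c "
from h import *
o=get_obs();print(o['wrist_force'],o['width']*92,o['position'],W(p0,[0,0,202]))"; python3 ov2.py m2 0.25 0.8 0 10
```

```text
[538.3698872   26.18186067 200.73232058] 0.36632730216329784 -0.0017684386475489422
[273. 247.]
[355. 248.]
[276. 330.]
[352. 330.]
[264. 266.]
[331. 478.]
[298. 478.]
[ 3.03720284  2.47238519 -4.50600027] 33.86797416188039 [538.37547681  26.16830426 200.74955105] [[539.24  26.13 202.  ]]
```

View pics/m2_ov.png

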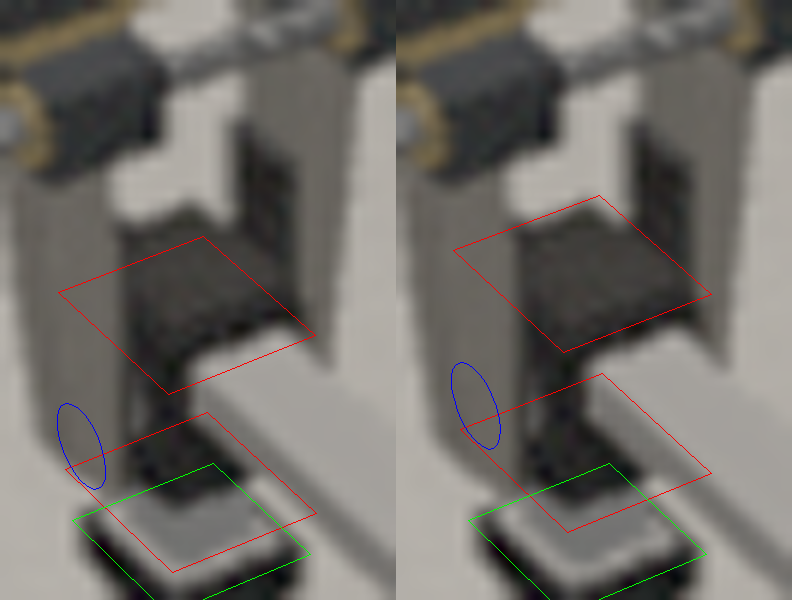

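The pads are 33.9 mm apart, so the button is flush. A −4.5 N vertical load shows the mast is free and carried by the grip, and the head hasn't visibly sunk. I'll raise it 70 mm.

{"name": "jog_arm", "arguments": {"claw": [0.3,0.3,0.3,0.3,0.3,0.3,0.3,0.3,0.3,0.3], "offset": [[0,-0.005,0],[0,-0.012,0],[0,-0.02,0],[0,-0.028,0],[0,-0.036,0],[0.0005,-0.044,0],[0.0005,-0.052,0],[0.0005,-0.06,0],[0.0008,-0.067,-0.0004],[0.0008,-0.07,-0.0004]], "yaw": [0,0,0,0,0,0,0,0,0,0]}}

```text
time_s: 11.8
position: [538.4, 26.2, 271.6]
orientation: [[0.983, 0.009, 0.183], [-0.182, -0.008, 0.983], [0.011, -1.0, -0.006]]
wrist_force: [3.4, 0.4, -4.5]
width: 0.367
```

{"name": "jog_arm", "arguments": {"claw": [0.3,0.3], "offset": [[0,0,0],[0,0,0]], "yaw": [0,0]}}

```text
time_s: 12.0
position: [538.4, 26.2, 271.7]
orientation: [[0.983, 0.01, 0.183], [-0.182, -0.008, 0.983], [0.011, -1.0, -0.006]]
wrist_force: [3.3, 0.7, -3.2]
width: 0.368
```

```bash
python3 - <<'E'
from h import *
import cv2
o=get_obs();print(o['wrist_force'],o['width']*92,o['position'])
A=np.mean([get_image("scene")["image"].astype(float) for i in range(4)],0); A=(255*(A/255)**.5).astype(np.uint8)[:,:,::-1]
np.save("A.npy",A)
cv2.imwrite("pics/n.png",cv2.resize(A[130:205,265:345],None,fx=8,fy=8,interpolation=cv2.INTER_CUBIC))
T=get_image("wrist")["image"][:,:,::-1];cv2.imwrite("pics/n_w.png",cv2.convertScaleAbs(T,alpha=1.5))
E
```

```text
[ 3.27378168  0.65102937 -3.22333233] 33.826798895263664 [538.36445246  26.21469138 271.73001835]
```

View pics/n.png

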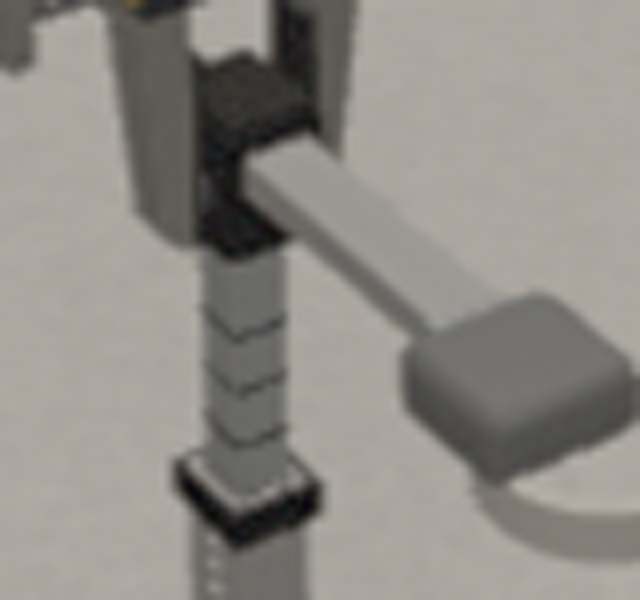

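View pics/n_w.png

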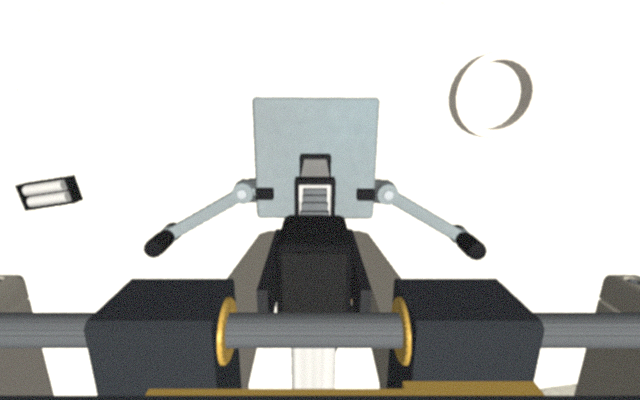

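Three marks are clear of the collar, with front-corner tips at rows 337, 390 and 443 (8× zoom, 53 px spacing). The fourth should be at about 496, near the rim. I'll measure that precisely.

```bash
python3 - <<'E'
from h import *
import cv2
A=np.load("A.npy"); d=get_image("scene")
x0,y0,w,h,k=283,160,28,42,14
im=cv2.resize(A[y0:y0+h,x0:x0+w],None,fx=k,fy=k,interpolation=cv2.INTER_CUBIC)
im0=im.copy()
sh=np.array([.25,.8])
for hx,hy in((10,9),(11,10),(12,11)): print(hx,hy,((P(d,W(p0,[[hx,-hy,z] for z in(155,175,195,215)]+[[-hx,-hy,155],[hx,hy,155]])))+sh).round(2).tolist())
def poly(pts,c,cl=True):
    q=((P(d,W(p0,pts))+sh-[x0,y0]+.5)*k).astype(np.int32);cv2.polylines(im,[q],cl,c,1)
poly([[18,17,155],[18,-17,155],[-18,-17,155],[-18,17,155]],(0,255,0))
poly([[18,17,135],[18,-17,135],[-18,-17,135],[-18,17,135]],(0,255,255))
for z in (155,175,195,215): poly([[-11,-10,z],[11,-10,z],[11,10,z]],(0,0,255),False)
cv2.imwrite("pics/o.png",np.hstack([im0,im]))
G=A.mean(2)
for c in (293,295,297,299):
    print(c,G[168:200,c].astype(int).tolist())
E
```

```text
10 9 [[294.55, 192.76], [294.41, 186.22], [294.26, 179.52], [294.1, 172.67], [290.09, 188.47], [300.8, 190.15]]
11 10 [[294.43, 193.12], [294.28, 186.58], [294.13, 179.88], [293.97, 173.02], [289.53, 188.4], [301.37, 190.22]]
12 11 [[294.3, 193.48], [294.15, 186.94], [294.0, 180.24], [293.84, 173.38], [288.96, 188.33], [301.95, 190.3]]
293 [102, 102, 96, 77, 90, 101, 102, 102, 100, 87, 82, 99, 101, 102, 102, 96, 78, 83, 100, 102, 100, 98, 99, 119, 125, 76, 38, 26, 19, 47, 84, 102]
295 [105, 106, 104, 84, 80, 103, 105, 104, 106, 102, 78, 82, 103, 104, 104, 104, 102, 77, 101, 104, 104, 102, 101, 101, 117, 95, 48, 19, 31, 23, 66, 104]
297 [105, 105, 101, 80, 103, 106, 105, 106, 104, 90, 79, 104, 105, 106, 106, 103, 83, 84, 104, 106, 105, 105, 104, 112, 113, 67, 19, 24, 31, 56, 102, 108]
299 [106, 99, 69, 100, 105, 105, 105, 105, 99, 78, 103, 104, 104, 105, 104, 84, 77, 103, 105, 105, 104, 107, 122, 123, 72, 29, 23, 30, 54, 104, 109, 107]
```

View pics/o.png

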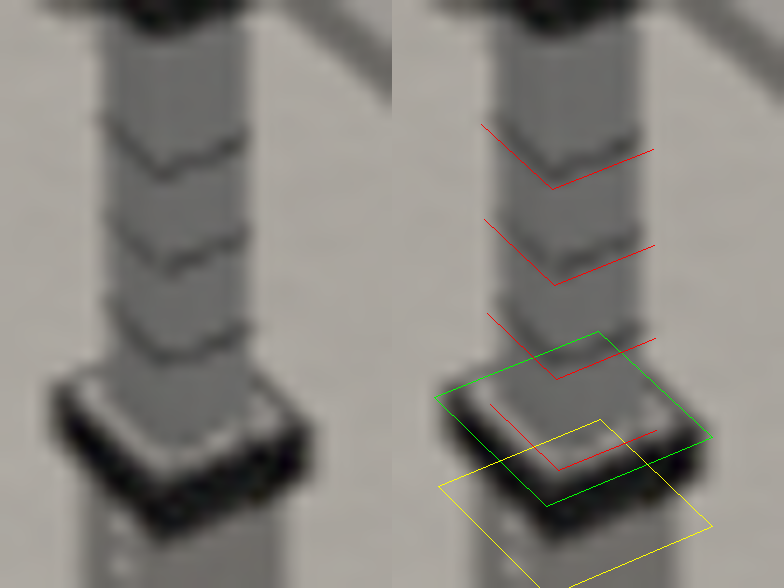

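```bash
python3 - <<'E'
from h import *
import cv2
d=get_image("wrist")
A=np.mean([d["image"].astype(float)]+[get_image("wrist")["image"].astype(float) for i in range(5)],0); G=A.mean(2)
B=(255*(A/255)**.6).clip(0,255).astype(np.uint8)[:,:,::-1]
x0,y0,w,h,k=285,165,60,60,10
cv2.imwrite("pics/p.png",cv2.resize(B[y0:y0+h,x0:x0+w],None,fx=k,fy=k,interpolation=cv2.INTER_CUBIC))
for c in (310,315,320): print(c,G[170:222,c].astype(int).tolist())
print([ (z,P(d,W(p0,[-10,0,z])).round(2).tolist()) for z in (155,175,195,215)], P(d,W(p0,[[-18,0,155],[-18,17,155],[-18,-17,155],[-13,13,16]])).round(1).tolist())
E
```

```text
310 [100, 97, 98, 98, 101, 96, 74, 44, 26, 23, 31, 34, 33, 54, 99, 142, 161, 148, 114, 89, 89, 93, 95, 88, 74, 68, 83, 93, 95, 96, 92, 81, 69, 76, 93, 96, 95, 95, 97, 91, 75, 67, 79, 87, 78, 53, 28, 21, 18, 22, 27, 21]
315 [100, 98, 99, 99, 101, 94, 74, 46, 25, 24, 33, 32, 33, 50, 95, 142, 161, 149, 112, 89, 90, 97, 95, 91, 78, 70, 84, 93, 96, 97, 96, 83, 67, 79, 93, 97, 97, 97, 98, 91, 75, 64, 79, 89, 78, 54, 26, 22, 19, 15, 25, 24]
320 [100, 100, 99, 100, 100, 92, 75, 47, 23, 24, 32, 33, 34, 44, 92, 137, 159, 149, 114, 89, 93, 98, 99, 94, 79, 73, 85, 95, 100, 98, 96, 84, 71, 79, 94, 98, 98, 99, 98, 94, 78, 63, 77, 91, 78, 54, 32, 15, 23, 21, 20, 23]
[(155, [[314.72, 189.07]]), (175, [[314.65, 195.58]]), (195, [[314.56, 203.16]]), (215, [[314.46, 212.11]])] [[314.7, 179.5], [335.6, 179.5], [293.8, 179.5], [325.7, 158.4]]
```

View pics/p.png

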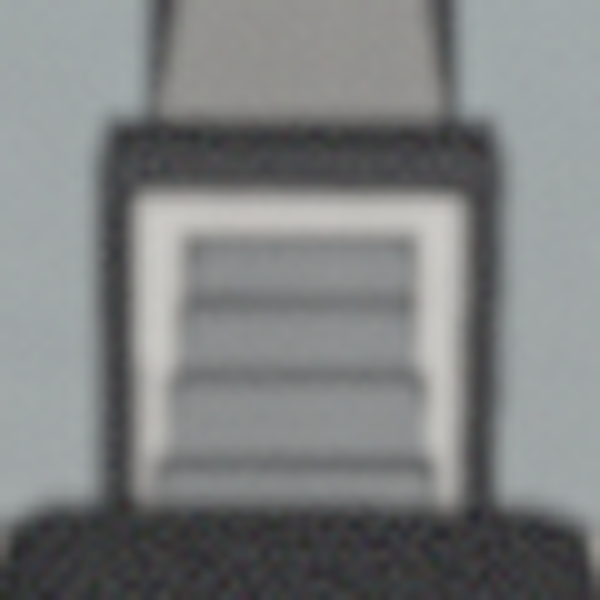

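The wrist view shows the tube's rear: marks at rows 211, 202 and 195, and a slight dark line right at the rim (about row 189). I'll fit this profile to get the extension to sub-mm accuracy.

```bash
cat > prof.py <<'E'
from h import *
from scipy.optimize import least_squares
from scipy.ndimage import gaussian_filter1d
ds=[get_image("wrist") for i in range(6)]; d=ds[0]
G=np.mean([x["image"].astype(float).mean(2) for x in ds],0)
obs=G[180:214,306:325].mean(1); fine=np.arange(170,225,.05)
ns=np.arange(5)
def row(z,dx,dz):
    z=np.atleast_1d(z); return P(d,W(p0,np.c_[0*z-10+dx,0*z,z+dz]))[:,1]
def model(q):
    e,dx,dz,t,wh,tu,mk,wb,sig=q
    s=np.full(fine.size,float(tu))
    for n in range(1,5):
        a,b=row(155+e+20-20*n-0+0-20+0*n,dx,dz)[0] if 0 else 0,0
    for n in range(1,5):
        zc=155+e-20*n; lo,hi=row(zc-t/2,dx,dz)[0],row(zc+t/2,dx,dz)[0]
        m=1/(1+np.exp(-(fine-lo)/.02).clip(0,1e9))*1/(1+np.exp(((fine-hi)/.02).clip(-50,50)))
        s+=(mk-tu)*m
    r0=row(155,dx,dz)[0]
    g=1/(1+np.exp(((fine-r0)/.02).clip(-50,50))); s=s*(1-g)+wh*g
    g=1/(1+np.exp(((fine-r0+wb)/.02).clip(-50,50))); s=s*(1-g)+33*g
    s=gaussian_filter1d(s,sig/.05)
    return np.interp(np.arange(180,214),fine,s)
def res(q): return (model(q)-obs)
if __name__=="__main__":
  for t0 in(1.0,1.6,2.4):
   for e0 in (76,78,80,82,84):
    def r2(v): return np.r_[res([v[0],v[1],v[2],t0,v[3],v[4],v[5],v[6],v[7]]),(v[1])/2,(v[2])/3]
    b=least_squares(r2,[e0,0,0,165,97,20,4,.9],diff_step=1e-3,x_scale=[1,1,1,20,10,20,1,.3])
    print(t0,e0,round(b.cost,1),b.x.round(2))
  print(obs.astype(int).tolist()); v=b.x;print(model([v[0],v[1],v[2],t0,*v[3:]]).astype(int).tolist())
E
python3 prof.py
```

```text
1.0 76 35.2 [ 81.39   0.49  -5.41 165.38  97.   -76.39   4.01   0.97]
1.0 78 35.2 [ 81.37   0.47  -5.32 165.23  96.97 -75.72   4.01   0.97]
1.0 80 35.2 [ 81.36   0.44  -5.19 165.48  96.97 -75.83   4.01   0.97]
1.0 82 35.2 [ 81.37   0.44  -5.22 165.5   96.98 -75.72   4.     0.97]
1.0 84 407.6 [ 9.9160e+01  1.7800e+00 -1.7590e+01  9.0782e+02  7.4470e+01  3.5859e+02
  5.0000e-01  1.5800e+00]
1.6 76 35.2 [ 81.37   0.46  -5.26 165.34  97.04 -11.69   4.01   0.97]
1.6 78 35.1 [ 81.37   0.46  -5.28 165.33  97.04 -11.7    4.01   0.97]
1.6 80 35.2 [ 81.36   0.45  -5.25 165.31  97.04 -11.66   4.01   0.97]
1.6 82 35.1 [ 81.38   0.47  -5.32 165.34  97.05 -11.72   4.01   0.97]
1.6 84 405.5 [ 9.94100e+01  1.97000e+00 -1.84800e+01  1.04907e+03  7.42400e+01
  2.54780e+02  4.30000e-01  1.58000e+00]
2.4 76 35.5 [ 81.33   0.47  -5.27 164.77  97.15  23.82   4.03   0.95]
2.4 78 35.5 [ 81.35   0.48  -5.34 164.84  97.16  23.76   4.03   0.96]
2.4 80 35.5 [ 81.34   0.47  -5.3  164.81  97.16  23.79   4.03   0.95]
2.4 82 35.5 [ 81.34   0.48  -5.3  164.78  97.15  23.79   4.03   0.95]
2.4 84 401.3 [ 98.67   1.76 -17.02 624.28  74.3  194.11   0.76   1.57]
[30, 34, 34, 53, 99, 142, 161, 149, 113, 88, 91, 96, 96, 91, 77, 70, 83, 94, 97, 97, 94, 82, 69, 80, 93, 97, 97, 97, 97, 93, 76, 64, 80, 90]
[33, 34, 39, 57, 95, 141, 163, 146, 113, 92, 90, 95, 96, 90, 82, 79, 83, 92, 99, 98, 89, 81, 77, 78, 85, 96, 104, 101, 90, 81, 76, 75, 77, 84]prof.py:17: RuntimeWarning: overflow encountered in exp
  m=1/(1+np.exp(-(fine-lo)/.02).clip(0,1e9))*1/(1+np.exp(((fine-hi)/.02).clip(-50,50)))
```

The profile fit gives 81.4 mm. The encoder gives 10 + 71.0 = 81.0 mm. I'll lower it by 1.1 mm.

{"name": "jog_arm", "arguments": {"claw": [0.3,0.3,0.3,0.3,0.3], "offset": [[0,0.0011,0],[0,0.0011,0],[0,0.0011,0],[0,0.0011,0],[0,0.0011,0]], "yaw": [0,0,0,0,0]}}

```text
time_s: 13.4
position: [538.3, 26.2, 270.5]
orientation: [[0.983, 0.009, 0.183], [-0.183, -0.008, 0.983], [0.011, -1.0, -0.006]]
wrist_force: [2.8, 1.2, -4.2]
width: 0.37
```

```bash
python3 prof.py 2>/dev/null | sed -n '3p;8p;13p'; python3 -c "
from h import *
import cv2
o=get_obs();print(o['wrist_force'],o['width']*92,o['position'],o['time_s'])
for n in ('top','scene'):
  cv2.imwrite(f'pics/q_{n}.png',cv2.convertScaleAbs(get_image(n)['image'][:,:,::-1],alpha=1.6))
"
```

```text
1.0 80 55.7 [ 80.84   0.67  -6.46 169.24  96.44 -67.49   3.88   0.93]
1.6 76 54.5 [ 80.82   0.61  -6.25 168.87  96.49  -6.66   3.87   0.92]
  6.4000e-01  1.5100e+00]
[ 3.09358263  1.93537895 -5.47576838] 33.58597248007168 [538.35805199  26.20684153 270.51292389] 13.7
```

View pics/q_scene.png

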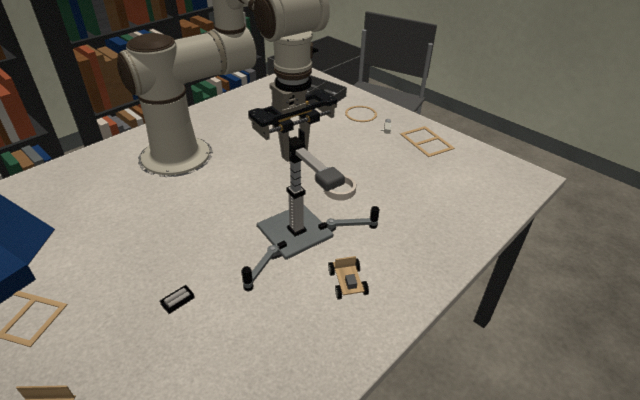

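The encoder now gives 79.8 mm and the image fit 80.8 mm, on either side of 80. The button is flush (33.6 mm between pads), both legs are out and the other things haven't moved. Handing in.

```bash
python3 -c "
from bench import *
print(hand_in()); o=get_obs(); print(o['time_s'],o['position'],o['width']*92)"
```

```text
the job is handed in; nothing more can be done
None
the job is handed in; nothing more can be done
```

The leg is out, the mast is up at the fourth mark, and the arm is still gripping the head with the lock button squeezed in. I handed the job in at about 13.7 s; no verdict is reported.

- **Leg:** I pinched the knob and swung the leg to the end stop. The final push met about 6.5 N, well above the plunger's 1–2 N. After I let go, the camera still showed it at 2.094 rad, mirroring the other leg.
- **Lock button:** the gripper squeezed the head at 35 N. The pads ended 33.6 mm apart on the 34 mm block, so the button is flush. It stayed squeezed throughout the lift.
- **Mast height:** it started at about 10 mm, which I judged from the scene camera. I raised it 71 mm and then lowered it 1.2 mm.
- **Disagreement between checks:** the arm's own position reading puts the extension at 79.8 mm, while the image fit of the ring marks gives 80.8 mm. I left it there as about 80 mm, give or take 1 mm.
- **Other things on the table:** the last scene picture showed the buggy, tape roll and battery holder apparently where they started. I compared this by eye and did not measure it.

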